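# Close up the parts case

## Task

The parts case cannot be closed because a yellow grip sleeve is standing on end in one of its two long compartments. With the fingertips only, gripping and lifting nothing, first push the sleeve over so that it lies down in its compartment, then swing the lid shut without letting it slam, and last push both orange latches down flat against the front of the case. Do not shove the case out of its place, and leave the collar in it and everything else on the bench undisturbed.

Things in the scene. Friction and masses are not known exactly. Their poses are not given: they have to be found in the camera images.
- case: open parts organiser case, grey plastic, 170 mm deep (x) x 290 mm wide (y) x 58 mm high, 1.8 to 2.4 kg, standing loose on the bench. Origin: centre of its underside; x to the hinge side (away from the robot), y to the left as seen from the robot, z up. Walls and floor 4 mm thick. A black carrying handle 84 mm wide stands 17 mm off the middle of its front.
- front_row (a point): middle of the inner floor (4 mm above the bench) of the front long compartment, at case x = -58 mm. Both long compartments are 282 mm long (case y) and 45 to 46 mm wide, with dividers up to 48 mm above the bench; four small stock bins lie behind them.
- second_row (a point): the same of the second long compartment, at case x = -9 mm
- lid (a joint): blue framed, clear lid of the case, 172 mm deep x 290 mm wide x 10 mm thick, 0.16 kg. Angle in rad: 0 = shut, 1.57 = upright; it starts leaning back at 1.6 to 1.8 (stop at 1.85). Hinged on the rear top edge of the case (underside on case x = +85 mm, z = 58 mm). A stiff hinge: it stays where it is left and takes up to 0.4 N m to swing.
- lid_edge (a point): middle of the lid's free edge (172 mm from the hinge)
- latch_left (a joint): orange flap latch on the lid's free edge at case y = +85 mm, 44 mm wide, 33 mm long, 4 mm thick. Angle in rad: 0 = shut, hanging flat along the front of the case; 1.57 = straight out from the lid's edge; starts open at 1.2 to 2.0. With the lid shut its hinge line is at case x = -91 mm, z = 63 mm. A stiff hinge (0.03 N m): it stays where it is left.
- latch_right (a joint): the same at case y = -85 mm
- latch_left_tip (a point): middle of the left latch's free edge
- latch_right_tip (a point): middle of the right latch's free edge
- sleeve: yellow ribbed grip sleeve with black ends, 95 mm long, 32 mm thick at the foot (24 mm at the nose), 0.11 to 0.22 kg, standing in one of the long compartments, near one end of it, 41 mm above the rim. Only towards the far end of the compartment is there room for it to lie. Origin: centre of its foot; z along it, up while it stands.
- sleeve_mid (a point): middle of the sleeve, on its axis, 47.5 mm from the foot
- collar: dark steel collar, 34 mm wide, 14 mm high, lying flat in the other long compartment, where it belongs; origin under its centre
- flask: small green bottle with a red cap and a paper label, 32 mm wide and 95 mm high, standing on the bench beside the case; origin under its centre
- gearhead: steel and black gear head, stepped round part 38 mm wide and 72 mm high, standing on the bench beside the case; origin under its centre
- driver: black and yellow inline air screwdriver, 215 mm long, 34 mm thick, lying on the bench at the left, nearer the robot; origin at its middle on the bench, x along it
- caliper: steel caliper with a black display head, 230 mm long, lying flat on the bench at the left; origin at its middle, x along it
- screwdriver: screwdriver with a green handle, lying on the bench at the right; x along it, towards the blade
- housing: dark steel tool housing, 90 mm long, 40 mm thick, lying on the bench at the right; origin at its middle on the bench, x along it
Mind the look-alikes: they are no part of the job. Leave any blue or purple look-alike of the sleeve alone.

How it is judged:
By the outcome, as a careful person would: the job done as asked, in the order asked, and still so for the second after the job is handed in, with the robot touching nothing.
It also fails if it takes over 64 s, if anything falls off the work surface, if the arm or the gripper's body presses on something with over 40 N, if the wrist force passes 120 N, or if a joint passes its speed limit or range.

## Robot

A 7-joint arm with a two-finger parallel gripper is mounted at the origin on the work surface. World frame = base frame: x ahead of the robot, y to its left, z up, the work surface at z = 0. Lengths are in mm, angles in rad, forces in N, time in s.
With the tool pointing down it reaches from about 425 to 975 mm from the base axis. Payload 16.7 kg.
Tool frame: the origin (TCP) lies at the very end of the fingers, on their centre line; the grasp point (between the pads) lies 19 mm behind it (robot.pinch_z is the distance from the TCP to the grasp point, in mm); z points along the fingers, y is the line along which they close (so a half turn about z gives the same grasp; the last joint's range is limited). The gripper opens to 85 mm and grips with 20 to 120 N. Pads are 22 mm wide; open, the fingers measure 114 mm over their backs; the gripper's body (76 mm by 85 mm) begins 54 mm behind the grasp point. The pads swing forward as they close: fully open they stand 13 mm farther back than shut.
Start: joints at [-1.359, 0.426, 0.074, 1.606, -0.034, 1.111, -0.067], TCP at [238.925, 631.262, 231.302] pointing down, gripper open.
Joint ranges: [-2.85, 2.85], [-0.5, 2.14], [-1.23, 1.37], [0.21, 2.46], [-1.02, 4.16], [0.16, 2.05], [-2.73, 2.73]. Speed limits (rad/s): [1.89, 1.89, 2.39, 2.39, 3.01, 3.01, 3.01].

## Interface

Orientations are given as [roll, pitch, yaw] about the fixed x, y, z axes, in that order (R = Rz(yaw) Ry(pitch) Rx(roll)).
In Python, from cell import robot, kin, vision, find_in, current_t, current_joint_pos, current_qd, current_joint_torque, current_position, current_orientation, current_force, current_ft_torque, current_width, current_finger_force gives the robot as it stands. Calls block until the motion is done:
- robot.move_to(position, orientation): joint-space move of the TCP to a pose.
- robot.move_straight(position, attitude=None, vel=150): straight line of the TCP; attitude=None keeps the orientation; vel is the mean speed in mm/s.
- robot.move_j(angles): joint-space move.
- robot.grip(opening, strength=None): finger opening in mm; strength is the grip in N (None keeps the last); returns when the fingers have stopped.
- robot.wait(seconds).
- kin.inverse_kinematics(position, orientation): joint angles nearest the present ones, or None.
- vision.get_image(name): name is "scene" or "top" or "wrist"; returns the picture (480x640x3 uint8, red, green, blue); there is no depth.
- vision.get_calibration(name): a dict with "intrinsics" (3x3 intrinsics, pixels), "view" (4x4, takes a point from world to camera coordinates); the wrist camera has in their place "hand_eye" (4x4, takes a point from camera to tool coordinates, whose origin is the TCP and whose axes are the flange's). Camera axes: x right, y down, z forward; pixel columns grow to the right and rows downward; lengths in mm; the calibration is good to about 2 mm. A picture is of the moment at which its call begins: read the wrist's pose just before it. get_calibration takes no time and is no camera call.
A pose or a line that the arm cannot do raises robot.PlanningError and nothing moves.
- robot.finish_job(): hands the job in; it is judged then, once.
Trained networks look in the newest picture that a camera, given by its name, has taken for a name from the list of things; names that differ only in an ending like _2 or _b are one class to them, and where a whole thing is asked for, a point or a joint stands for the part that bears it (a point fixed in the world has none). Each returns a list of dicts, best first, with "p" (0 to 1); they miss things now and then, are a little off and sometimes report something else, mostly with a low value. They report only what shows in the picture. A call takes as long as a camera call. They do not tell look-alikes from the thing itself.
- find_in(camera, query): "xy" ([column, row] in pixels, amid what is visible of it).
Readings, each from a call of its own:
- current_t(): time.
- current_joint_pos(): joint angles.
- current_qd(): joint speeds.
- current_joint_torque(): joint torques, N m.
- current_position(): TCP position.
- current_orientation(): TCP orientation.
- current_force(): force on the tool from outside, world axes, zero at the start.
- current_ft_torque(): the same for the moment, N m.
- current_width(): finger opening in mm.
- current_finger_force(): force on a finger pad.
Only numpy, scipy, OpenCV 4.12 (cv2) and the standard library are available. Lean on these libraries where they do the work, as an engineer would, in place of code of your own. Each camera call takes 0.05 s, during which the arm holds its last target. There are 200 camera calls.

## Working session

There is one attempt and no reset: what is moved stays moved. The work goes in short steps, each a Python script; the robot and the scene stay as the last script left them, time stands still between calls to the robot, and variables do not carry over. Pictures are saved under pics/ and viewed, at most 10 in all, crops included, and the job is handed in when it is done.

```bash
mkdir -p pics; ls; python3 - <<'E'
from cell import *
import cv2,numpy as np
for c in ("scene","top"):
    im=vision.get_image(c); cv2.imwrite(f"pics/{c}0.png",im[:,:,::-1])
    for q in ("case","sleeve","lid_edge","latch_left_tip","latch_right_tip","collar","front_row","flask","gearhead"):
        print(c,q,[(np.round(d["xy"]).tolist(),round(d["p"],2)) for d in find_in(c,q)][:4])
    k=vision.get_calibration(c); print(np.round(k["intrinsics"],1).tolist(),np.round(k["view"],3).tolist())
print(current_t())
E
```

```text
pics
scene case [([370.0, 266.0], 0.74)]
scene sleeve [([252.0, 266.0], 0.89), ([318.0, 278.0], 0.84), ([260.0, 292.0], 0.62)]
scene lid_edge [([420.0, 248.0], 0.65), ([369.0, 268.0], 0.6)]
scene latch_left_tip [([423.0, 248.0], 0.57)]
scene latch_right_tip [([423.0, 248.0], 0.55)]
scene collar []
scene front_row [([367.0, 264.0], 0.8), ([416.0, 253.0], 0.31)]
scene flask [([307.0, 324.0], 0.69)]
scene gearhead [([390.0, 204.0], 0.53)]
[[444.0, 0.0, 312.0], [0.0, 444.0, 239.0], [0.0, 0.0, 1.0]] [[0.823, 0.567, 0.02, -396.941], [0.424, -0.591, -0.686, -122.38], [-0.377, 0.573, -0.727, 1167.019], [0.0, 0.0, 0.0, 1.0]]
top case [([305.0, 180.0], 0.97)]
top sleeve [([341.0, 215.0], 0.68), ([373.0, 248.0], 0.64), ([361.0, 266.0], 0.55)]
top lid_edge [([308.0, 150.0], 0.68)]
top latch_left_tip [([272.0, 129.0], 0.66), ([380.0, 204.0], 0.61)]
top latch_right_tip [([304.0, 151.0], 0.53), ([336.0, 130.0], 0.49)]
top collar [([307.0, 148.0], 0.27), ([232.0, 295.0], 0.26)]
top front_row [([307.0, 178.0], 0.66)]
top flask []
top gearhead [([232.0, 212.0], 0.73)]
[[613.1, 0.0, 323.9], [0.0, 613.1, 235.6], [0.0, 0.0, 1.0]] [[0.025, -1.0, 0.009, 10.409], [-0.984, -0.026, -0.174, 468.181], [0.175, -0.004, -0.985, 1688.425], [0.0, 0.0, 0.0, 1.0]]
1.0
```

```bash
python3 - <<'E'
import cv2
s=cv2.imread("pics/scene0.png");t=cv2.imread("pics/top0.png")
cv2.imwrite("pics/s1.png",cv2.resize(s[150:370,200:480],None,fx=2.7,fy=2.7,interpolation=cv2.INTER_CUBIC))
cv2.imwrite("pics/t1.png",cv2.resize(t[100:320,190:450],None,fx=2.7,fy=2.7,interpolation=cv2.INTER_CUBIC))
E
```

```text
(no output)
```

View pics/s1.png

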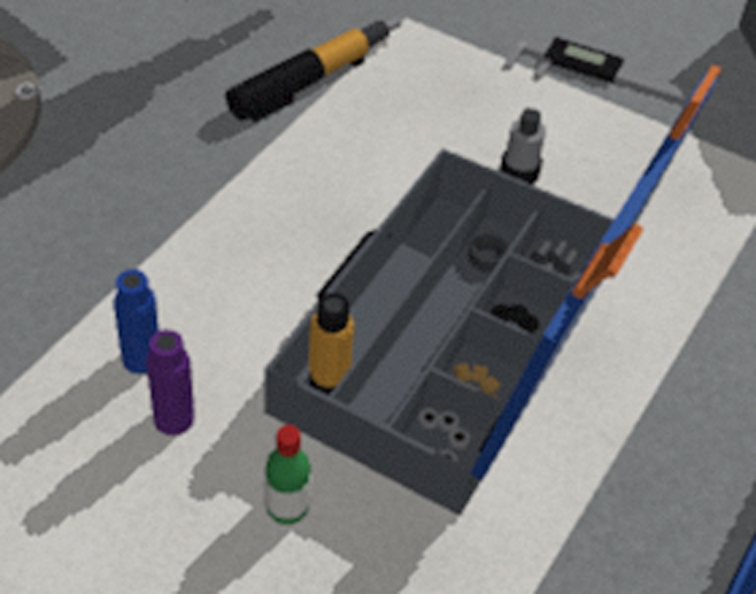

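View pics/t1.png

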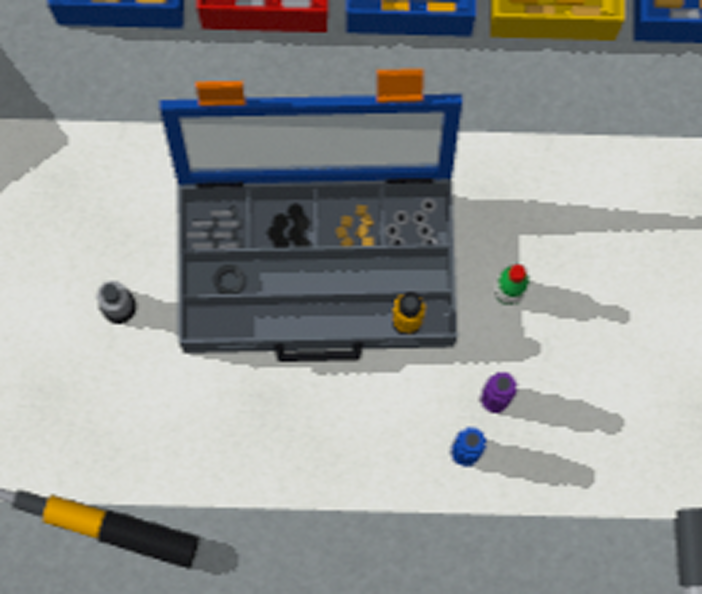

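Top crop: the yellow sleeve stands in the front compartment at its right end (top px 341,215). The collar is in the second row at about (275,203). The candidates are yellow (341,215), purple (373,248) and blue (361,266). I choose the yellow one, which is inside the case. The flask (380,204) is to the right and the gearhead (232,212) to the left.

```bash
cat > h.py <<'E'
from cell import *
import cv2,numpy as np
from scipy.spatial.transform import Rotation as Ro
def cam(c,pose=None):
    k=vision.get_calibration(c);K=np.array(k["intrinsics"])
    if c!="wrist": return K,np.array(k["view"])
    p,o=pose; T=np.eye(4);T[:3,:3]=Ro.from_euler("xyz",o).as_matrix();T[:3,3]=p
    return K,np.linalg.inv(T@np.array(k["hand_eye"]))
def ray(K,V,uv,z):
    d=V[:3,:3].T@np.linalg.inv(K)@[uv[0],uv[1],1]; o=-V[:3,:3].T@V[:3,3]
    return o+d*(z-o[2])/d[2]
def proj(K,V,P):
    q=(V[:3,:3]@np.atleast_2d(P).T+V[:3,3:4]); q=K@q; return (q[:2]/q[2]).T
def snap(name):
    pose=(current_position(),current_orientation()); im=vision.get_image("wrist")
    cv2.imwrite(f"pics/{name}.png",im[:,:,::-1]); np.save(f"pics/{name}.npy",np.array(pose)); return im,cam("wrist",pose)
E
python3 - <<'E'
from h import *
print(np.round(vision.get_calibration("wrist")["hand_eye"],3).tolist(),np.array(vision.get_calibration("wrist")["intrinsics"]).tolist(), current_orientation())
K,V=cam("top")
for n,u,v,z in [("FL",181,341,58),("FR",456,334,58),("BR",452,178,58),("BL",181,186,58),("sl top",410,303,99),("coll",231,278,16),("flask top",517,272,95),("gear top",117,293,72),("purple",502,382,95),("blue",472,437,95),("LL",220,83,230),("LR",400,72,240)]:
    print(n,ray(K,V,(190+u/2.7,100+v/2.7),z).round())
K,V=cam("scene")
for n,u,v,z in [("FL",444,152,58),("FR",268,374,58),("BR",465,487,58),("sl top",335,302,99)]:
    print(n,ray(K,V,(200+u/2.7,150+v/2.7),z).round())
c=np.array([630,30,330]);
for yaw in (0,1.57,-1.57,3.14):
    print(yaw,kin.inverse_kinematics([520,30,330],[3.1416,0,yaw]))
E
```

```text
[[-0.0, -0.945, -0.326, 84.643], [1.0, -0.0, 0.0, -0.698], [-0.0, -0.326, 0.945, -142.666], [0.0, 0.0, 0.0, 1.0]] [[405.4218133453462, 0.0, 325.45217876936175], [0.0, 405.4218133453462, 241.46601812715167], [0.0, 0.0, 1.0]] [ 3.14159006e+00 -5.53692855e-05  2.77976644e+00]
FL [486. 210.  58.]
FR [501. -75.  58.]
BR [669. -68.  58.]
BL [652. 218.  58.]
sl top [524. -25.  99.]
coll [564. 164.  16.]
flask top [ 560. -134.   95.]
gear top [532. 277.  72.]
purple [ 446. -120.   95.]
blue [389. -90.  95.]
LL [706. 166. 230.]
LR [718.  -6. 240.]
FL [489. 209.  58.]
FR [505. -80.  58.]
BR [672. -80.  58.]
sl top [524. -22.  99.]
0 [-0.97373741  0.09867845  0.86992364  1.8573866  -0.08022884  1.22148554
 -1.64950423]
1.57 [-0.8612535   0.09115312  0.74190517  1.85330397 -0.06550205  1.22170505
 -0.09978315]
-1.57 None
3.14 [-0.74459699  0.08709162  0.61202179  1.84854867 -0.0531892   1.22215665
  1.45302967]
```

```bash
python3 - <<'E'
from h import *
robot.move_to([570,130,340],[np.pi,0,np.pi/2+0.055]); robot.grip(0,20)
im,(K,V)=snap("w1"); print(current_t(),current_joint_pos(),current_force(),current_width())
for q in ("sleeve","lid_edge","latch_left_tip","latch_right_tip","collar","flask"):
    print(q,[(np.round(d["xy"]).tolist(),round(d["p"],2)) for d in find_in("wrist",q)][:4])
# overlay expected case wireframe
c,a=np.array([577,70,0]),.054
R=Ro.from_euler("z",a).as_matrix(); vis=im[:,:,::-1].copy()
rim=[[-85,-145,58],[85,-145,58],[85,145,58],[-85,145,58]]
p=proj(K,V,np.array(rim)@R.T+c).round().astype(int); print(p.tolist()); cv2.polylines(vis,[p],True,(0,255,0),1)
p=proj(K,V,np.array([[-58,-91,99]])@R.T+c).round().astype(int); cv2.circle(vis,tuple(map(int,p[0])),4,(255,0,255),1)
cv2.imwrite("pics/w1o.png",cv2.resize(vis,(800,600)))
E
```

```text
4.0 [-0.88254292  0.22382688  0.66334734  1.70504431 -0.14396487  1.26208005
 -0.13247173] [ 0.84592819 -0.31238115 -0.66799951] 0.06179301214943902
sleeve [([218.0, 360.0], 0.97), ([280.0, 311.0], 0.85), ([165.0, 353.0], 0.73), ([464.0, 224.0], 0.16)]
lid_edge [([464.0, 222.0], 0.88), ([62.0, 58.0], 0.63)]
latch_left_tip [([530.0, 203.0], 0.78)]
latch_right_tip [([299.0, 30.0], 0.67), ([498.0, 405.0], 0.56)]
collar [([330.0, 146.0], 0.65), ([531.0, 200.0], 0.27)]
flask []
[[260, 352], [399, 352], [416, 101], [244, 101]]
```

View pics/w1o.png

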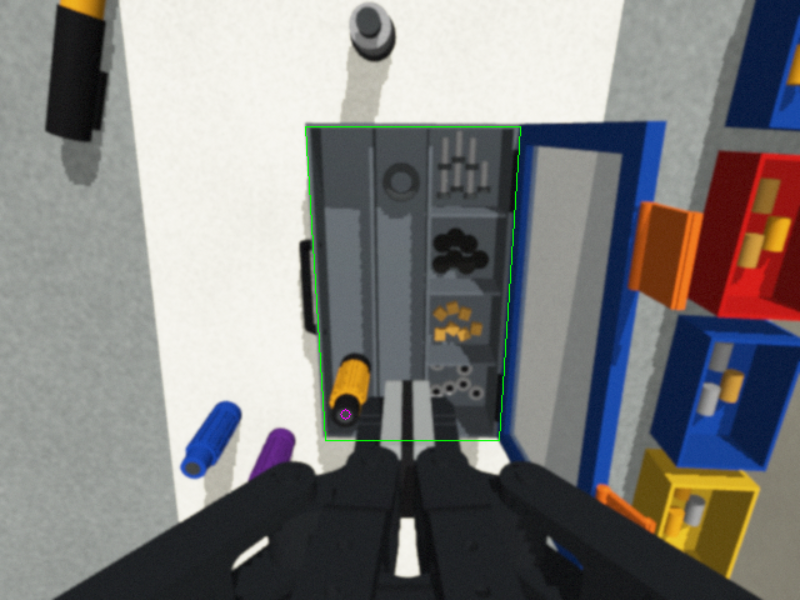

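Wrist view: the projected rim fits, so the case is at (577, 70) with yaw 0.054. The yellow sleeve's nose at (275,331) falls on the predicted spot in the front row. Blue (170,350) and purple (218,363) lie outside the case. I will push the sleeve to the left, toward +y.

```bash
cat >> h.py <<'E'
C0,A0=np.array([577,70,0.]),.054
RC=Ro.from_euler("z",A0).as_matrix()
def W(x,y,z): return RC@[x,y,z]+C0
DN=[np.pi,0,np.pi/2+A0]
E
python3 - <<'E'
from h import *
K,V=cam("wrist",np.load("pics/w1.npy"))
for th in np.arange(1.55,1.86,.05): print(round(th,2),proj(K,V,W(85-172*np.cos(th),145,58+172*np.sin(th))).round(), end=" ")
print()
robot.move_to(W(-58,-128,200),DN); robot.move_straight(W(-58,-128,80),vel=150)
f0=np.array(current_force()); print(f0)
for y in range(-122,-60,6):
    robot.move_straight(W(-58,y,80),vel=50); print(y,(np.array(current_force())-f0).round(1), round(current_t(),1))
robot.move_straight(W(-58,-66,200),vel=200)
robot.move_straight(W(-10,60,320),vel=250)
im,(K,V)=snap("w2")
print(current_t(),[(np.round(d["xy"]).tolist(),round(d["p"],2)) for d in find_in("wrist","sleeve")])
cv2.imwrite("pics/w2o.png",im[:,:,::-1])
E
```

```text
1.55 [[472. 100.]] 1.6 [[486. 100.]] 1.65 [[501. 100.]] 1.7 [[514. 100.]] 1.75 [[528. 100.]] 1.8 [[540. 100.]] 1.85 [[552. 100.]] 
[ 0.29702551 -0.43823049 -0.31046197]
-122 [-0.1  0.5  1.5] 6.5
-116 [-0.7  0.2  1. ] 6.7
-110 [-0.4 -1.7  9. ] 7.0
-104 [-0.6 -4.1 19.8] 7.3
-98 [-0.3  1.1  0.7] 7.5
-92 [-0.8  0.3  0.1] 7.8
-86 [-0.2 -0.6  0.5] 8.1
-80 [-0.7  0.2  0.4] 8.3
-74 [ 0.4 -0.2  0.7] 8.6
-68 [-0.3  0.5  0.1] 8.9
-62 [0.1 1.  0.4] 9.1
10.8083 [([220.0, 362.0], 0.96), ([165.0, 362.0], 0.84), ([286.0, 254.0], 0.71)]
```

View pics/w2o.png

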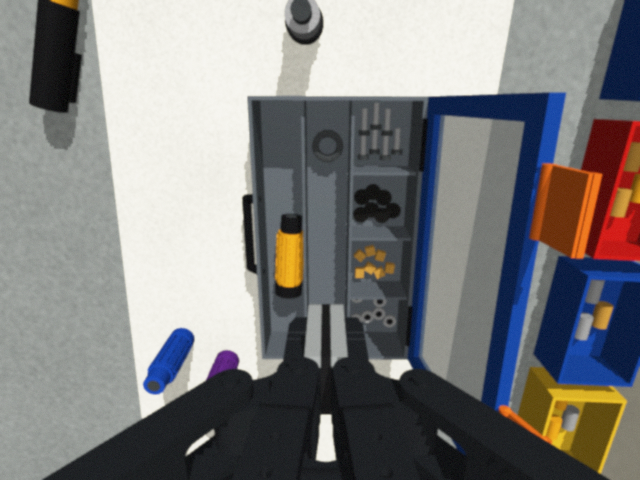

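The sleeve lies flat in the front row at (289,255), with the collar and the case undisturbed. Next I go behind the lid and swing it shut along an arc.

```bash
python3 - <<'E'
from h import *
robot.move_straight(W(170,0,320),attitude=DN,vel=250)
robot.move_straight(W(170,0,205),vel=200)
f0=np.array(current_force()); print(f0.round(1),current_t())
def P(th,s=155):
    x=85-s*np.cos(th)+10*np.sin(th)+15; z=58+s*np.sin(th)+10*np.cos(th); return W(x,0,z)
for th in list(np.arange(1.75,.3,-.08))+list(np.arange(.28,.02,-.04)):
    robot.move_straight(P(th),vel=110 if th>.3 else 50)
    f=np.array(current_force())-f0; print(round(th,2),f.round(1),end="; ")
    if np.linalg.norm(f)>20: print("STOP"); break
print(current_t(),current_position())
im,_=snap("w3")
cv2.imwrite("pics/sc3.png",vision.get_image("scene")[150:370,200:480,::-1].repeat(2,0).repeat(2,1))
E
```

```text
[-0.1 -0.   0.5] 12.4917
1.75 [ 0.4 -0.1 -1.3]; 1.67 [ 1.3  0.3 -0.6]; 1.59 [-0.4  0.5 -0. ]; 1.51 [ 0.5  0.2 -0.8]; 1.43 [-0.  -0.3  0.7]; 1.35 [ 0.4 -0.4 -0.3]; 1.27 [ 0.5 -0.1 -0.4]; 1.19 [ 0.7 -0.5  0.6]; 1.11 [ 0.7  1.2 -0.5]; 1.03 [ 1.   0.7 -0.4]; 0.95 [0.3 0.4 0.5]; 0.87 [ 0.5 -0.5 -0.4]; 0.79 [ 1.1  0.7 -0.6]; 0.71 [ 0.1 -0.1  0.1]; 0.63 [ 0.4  1.  -0.1]; 0.55 [ 0.4  0.1 -0.4]; 0.47 [-0.2 -0.6  0.5]; 0.39 [ 0.7  0.4 -0.2]; 0.31 [-0.1 -0.8 -0.7]; 0.28 [-0.3  0.5 -0. ]; 0.24 [-0.5  0.8 -0.2]; 0.2 [-0.6 -0.4 -0.7]; 0.16 [ 0.1  0.  -0.1]; 0.12 [-0.6  0.  -1. ]; 0.08 [ 1.  -0.4 -0.5]; 0.04 [-0.3 -0.1  0.2]; 19.6417 [522.33767393  67.01382318  73.8506091 ]
```

View pics/sc3.png

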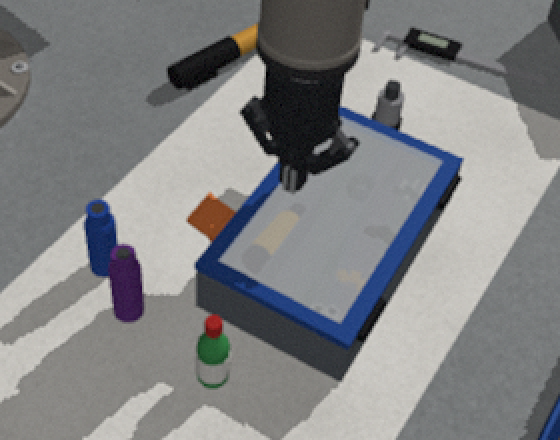

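The lid is almost shut, and the sleeve shows lying under it. Now I press it down gently with a force stop, then look at the latches.

```bash
python3 - <<'E'
from h import *
p=np.array(current_position()); f0=np.mean([current_force() for _ in range(4)],0)
for i in range(14):
    p[2]-=1; robot.move_straight(p,vel=20); fz=(np.array(current_force())-f0)[2]; print(round(p[2],1),round(fz,1),end="; ")
    if fz>6: break
print(current_t())
robot.move_straight(p+[0,0,120],vel=200)
robot.move_straight(W(-70,110,300),attitude=DN,vel=250)
im,(K,V)=snap("w4"); print(current_t())
vis=im[:,:,::-1].copy()
q=np.array([W(*c) for c in [[-87,-145,68],[85,-145,68],[85,145,68],[-87,145,68]]])
cv2.polylines(vis,[proj(K,V,q).round().astype(int)],True,(0,255,0),1)
for s in (85,-85):
  for ph in (1.2,1.57,2.0):
    u=proj(K,V,W(-91-33*np.sin(ph),s,63-33*np.cos(ph)))[0].round().astype(int); print(s,ph,u); cv2.circle(vis,tuple(map(int,u)),2,(255,0,255),-1)
cv2.imwrite("pics/w4o.png",vis)
for n in ("latch_left_tip","latch_right_tip"): print(find_in("wrist",n)[:3])
E
```

```text
73.2 1.1; 72.2 1.2; 71.2 1.8; 70.2 1.0; 69.2 1.3; 68.2 1.1; 67.2 21.4; 21.4917
23.075
85 1.2 [275 216]
85 1.57 [271 219]
85 2.0 [273 223]
-85 1.2 [281 360]
-85 1.57 [278 367]
-85 2.0 [280 375]
[{'xy': [281.6, 358.9], 'p': 0.74}, {'xy': [290.4, 219.8], 'p': 0.72}]
[{'xy': [279.9, 359.0], 'p': 0.49}]
```

View pics/w4o.png

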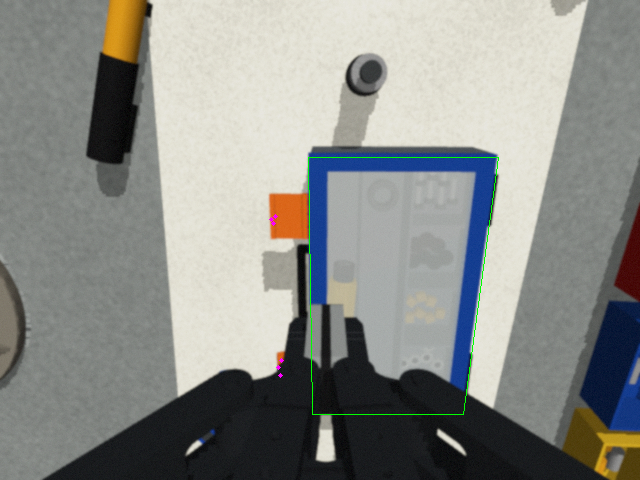

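The lid is shut and the case is still where it was, with a ~3 mm y offset that was in my fit from the start. The left latch shows at (289,216), sticking straight out. The right one is partly hidden at (281,359).

```bash
cat > latch.py <<'E'
from h import *
import sys
def latch(y):
    y+=3
    robot.move_straight(W(-113,y,180),attitude=DN,vel=250); robot.move_straight(W(-113,y,115),vel=150)
    f0=np.mean([current_force() for _ in range(5)],0); ex=RC[:,0]
    for z in range(107,33,-6):
        robot.move_straight(W(-113,y,z),vel=70); f=np.array(current_force())-f0; print(z,(RC.T@f).round(1),end="; ")
        if np.linalg.norm(f)>15: print("STOP"); return
    print()
    x=-113
    for i in range(50):
        x+=.5 if x<-110 else .3; robot.move_straight(W(x,y,35),vel=20)
        f=np.mean([(current_force(),robot.wait(.01))[0] for _ in range(4)],0)-f0; fx=f@ex; print(round(x,1),round(fx,1),end="; ")
        if fx<-3.2: break
    print(); robot.move_straight(W(x-6,y,35),vel=60); robot.move_straight(W(x-12,y,180),vel=200); print(current_t())
latch(float(sys.argv[1]))
E
python3 latch.py 85
```

```text
107 [ 0.1 -0.1 -0.4]; 101 [ 0.9 -0.1 -0.4]; 95 [ 0.   0.1 -0.2]; 89 [ 0.1  0.3 -1.1]; 83 [-0.   0.6 -1.9]; 77 [ 0.4  0.9 -0.1]; 71 [ 0.5  0.6 -1. ]; 65 [ 0.3 -0.4 -0.6]; 59 [ 1.1  0.2 -0.7]; 53 [-0.1  1.5 -0.6]; 47 [-0.8  1.5 -0.6]; 41 [ 0.3  0.2 -0.7]; 35 [ 0.2  1.1 -0.6]; 
-112.5 -1.2; -112.0 -2.3; -111.5 -2.0; -111.0 -2.0; -110.5 -1.9; -110.0 -1.8; -109.7 -1.8; -109.4 -1.8; -109.1 -2.3; -108.8 -4.3; 
31.65
```

```bash
python3 latch.py -85; python3 - <<'E'
from h import *
robot.move_straight(W(-170,115,300),attitude=DN,vel=250)
im,(K,V)=snap("w5"); print(current_t())
s=vision.get_image("scene")
a=cv2.resize(im[120:420,200:500],(400,400)); b=cv2.resize(s[200:330,250:380],(400,400),interpolation=cv2.INTER_CUBIC)
cv2.imwrite("pics/w5o.png",np.hstack([a,b])[:,:,::-1])
E
```

```text
107 [-1.   0.6 -0.1]; 101 [-0.1  1.4  0.2]; 95 [ 0.2  0.3 -0.4]; 89 [ 0.1  1.2 -0.5]; 83 [ 0.6  0.8 -0.2]; 77 [0.7 1.8 0.2]; 71 [ 3.   0.8 -2.7]; 65 [-0.7  0.8  0.3]; 59 [-0.1  0.9 -0.2]; 53 [-0.1  0.9 -0.9]; 47 [-0.4  1.2 -0.4]; 41 [-0.5  1.1 -1. ]; 35 [ 0.1  1.  -1.1]; 
-112.5 -1.0; -112.0 -2.6; -111.5 -2.2; -111.0 -2.3; -110.5 -2.2; -110.0 -2.1; -109.7 -3.1; -109.4 -4.9; 
39.725
40.8667
```

View pics/w5o.png

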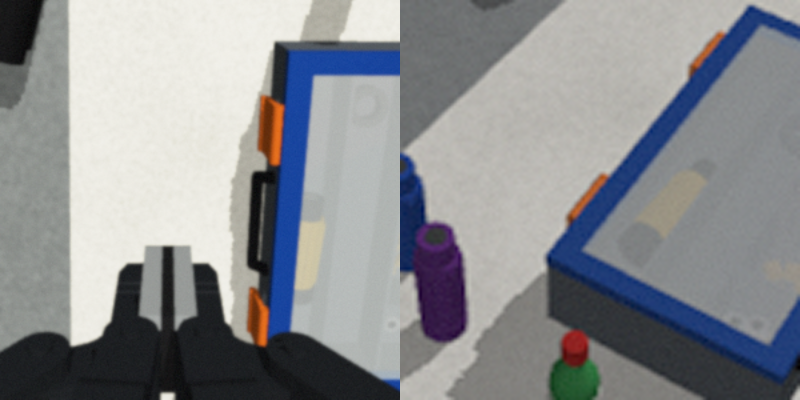

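```bash
python3 - <<'E'
from h import *
K,V=cam("wrist",np.load("pics/w5.npy")); im=cv2.imread("pics/w5.png")
m=cv2.inRange(cv2.cvtColor(im,cv2.COLOR_BGR2HSV),(5,160,120),(14,255,255))
n,_,st,_=cv2.connectedComponentsWithStats(m); print([s.tolist() for s in st[1:] if s[4]>60])
for y in (110,88,66,-60,-88):
    print(y,[proj(K,V,W(-93-33*np.sin(p),y,63-33*np.cos(p))-0).round(1).ravel().tolist() for p in (0,.1,.2,.3)],"lid",proj(K,V,W(-87,y,68)).round(1),"case bottom",proj(K,V,W(-85,y,0)).round(1))
for r in (200,210,220,230): print(r,np.where(m[r])[0][[0,-1]], im[r,np.where(m[r])[0][-1]+1:np.where(m[r])[0][-1]+14].tolist())
E
```

```text
[[394, 192, 19, 52, 512], [386, 336, 15, 44, 337]]
110 [[401.4, 191.0], [398.2, 191.1], [395.1, 191.2], [392.1, 191.4]] lid [[414.8 199.5]] case bottom [[403.8 185.3]]
88 [[400.1, 211.7], [397.0, 211.8], [393.9, 211.9], [391.0, 212.1]] lid [[413.2 222. ]] case bottom [[402.6 204.8]]
66 [[398.9, 231.8], [395.8, 231.8], [392.8, 232.0], [389.9, 232.2]] lid [[411.7 243.6]] case bottom [[401.5 223.7]]
-60 [[392.7, 334.7], [389.9, 334.7], [387.2, 335.0], [384.5, 335.3]] lid [[403.7 353.8]] case bottom [[395.4 321.4]]
-88 [[391.5, 355.1], [388.7, 355.2], [386.0, 355.5], [383.4, 355.9]] lid [[402.2 375.6]] case bottom [[394.2 341. ]]
200 [396 412] [[85, 59, 108], [130, 59, 41], [151, 62, 19], [159, 68, 26], [160, 70, 25], [161, 69, 25], [161, 68, 25], [161, 69, 24], [158, 68, 23], [161, 68, 26], [161, 70, 24], [159, 68, 23], [160, 71, 26]]
210 [395 411] [[77, 62, 118], [124, 59, 46], [150, 66, 25], [157, 69, 23], [157, 66, 23], [159, 68, 20], [158, 69, 24], [158, 69, 25], [160, 71, 28], [158, 68, 22], [156, 67, 23], [160, 71, 24], [160, 69, 24]]
220 [395 410] [[62, 69, 135], [106, 53, 61], [143, 64, 29], [157, 68, 21], [159, 68, 25], [161, 70, 30], [157, 68, 21], [158, 69, 24], [158, 68, 25], [161, 72, 28], [157, 68, 23], [156, 66, 21], [160, 71, 24]]
230 [394 410] [[95, 53, 76], [137, 58, 32], [158, 69, 25], [158, 71, 26], [158, 70, 25], [158, 68, 25], [156, 67, 25], [158, 68, 22], [160, 71, 25], [161, 72, 25], [160, 68, 22], [157, 68, 23], [157, 68, 22]]
```

Both latches are down, but a vertical finger could have stopped on the hinge barrel. I will check each one with a slight tilt that presses only the lower end of the flap, stopping on low force.

```bash
cat > l2.py <<'E'
from h import *
t=.25
AT=(Ro.from_matrix(RC)*Ro.from_euler("y",-t)*Ro.from_matrix(RC.T)*Ro.from_euler("xyz",DN)).as_euler("xyz").tolist()
print(kin.inverse_kinematics(W(-113,88,31),AT) is not None, Ro.from_euler("xyz",AT).as_matrix()[:,2].round(2))
for y in (-82,88):
    robot.move_to(W(-122,y,120),AT); robot.move_straight(W(-116,y,31),vel=150)
    f0=np.mean([current_force() for _ in range(6)],0); x=-116
    robot.move_straight(W(-112,y,31),vel=40); x=-112
    for i in range(30):
        x+=.4; robot.move_straight(W(x,y,31),vel=40)
        fx=(np.mean([(current_force(),robot.wait(.01))[0] for _ in range(3)],0)-f0)@RC[:,0]; print(round(x,1),round(fx,1),end="; ")
        if fx<-3.5 or current_t()>56: break
    robot.move_straight(W(x-8,y,31),vel=100); robot.move_straight(W(-125,y,130),vel=200); print(current_t())
E
python3 l2.py
```

```text
True [ 0.25  0.01 -0.97]
-111.6 -0.3; -111.2 -0.2; -110.8 -0.8; -110.4 -0.3; -110.0 -0.1; -109.6 0.1; -109.2 -0.0; -108.8 -0.4; -108.4 -0.1; -108.0 -0.3; -107.6 -0.5; -107.2 -0.1; -106.8 -0.3; -106.4 -1.1; -106.0 -2.0; -105.6 -1.7; -105.2 -1.8; -104.8 -3.6; 49.0917
-111.6 0.1; -111.2 0.1; -110.8 -0.3; -110.4 -0.1; -110.0 -0.6; -109.6 0.2; -109.2 -0.3; -108.8 -0.6; -108.4 -0.7; -108.0 -0.9; -107.6 -0.1; -107.2 0.3; -106.8 -0.2; -106.4 -0.7; -106.0 -0.3; -105.6 -1.8; -105.2 -2.3; -104.8 -2.0; -104.4 -2.3; 57.15
```

```bash
python3 -c "
from cell import *
print(robot.finish_job(),current_t())"
```

```text
the job is handed in; nothing more can be done
the job is handed in; nothing more can be done
```

I pushed the sleeve over so it lies in the front compartment, swung the lid shut without a slam, pushed both latches down, and handed the job in at about 57 s; I took no picture after the last latch push, and the left one was stopped by my time limit an estimated 0.2 mm short of its stop.

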